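# Start the dental-lab blasting cabinet from its control box

## Robot

A 6-joint arm with a two-finger parallel gripper is mounted at the origin on the work surface. World frame = base frame: x ahead of the robot, y to its left, z up, the work surface at z = 0. Lengths are in m, angles in degrees, forces in N, time in s.
With the tool pointing down it reaches from about 0.35 to 0.775 m from the base axis. Payload 7.3 kg.
Tool frame: the origin (TCP) lies on the centre line of the jaws, within the pads' length; the fingertips stand 22 mm ahead of it and the grasp point (between the pads) lies 3 mm ahead of it; z points along the fingers, y is the line along which they close (so a half turn about z gives the same grasp; the last joint's range is limited). The gripper opens to 92 mm and grips with 3 to 60 N. Pads are 19 mm wide; open, the fingers measure 130 mm over their backs; the gripper's body (75 mm by 190 mm) begins 47 mm behind the grasp point.
Start: joints at [-84.168, 19.595, 87.324, -0, 73.075, -8.365], TCP at [0.129, -0.509, 0.249] pointing down, gripper open.
Joint ranges: [-145.02, 145.02], [-44.19, 115.74], [2.07, 154.8], [-57.11, 237.11], [16.16, 152.29], [-177.93, 177.93]. Speed limits (degrees/s): [147.25, 147.25, 180, 180, 180, 180].

## Interface

Orientations are given as a 3x3 rotation matrix whose columns are the frame's x, y, z axes.
In Python, from workcell import r gives the robot as it stands.
- The arm moves only by the tool jog_arm, never from a script. Its argument "plan" is a list of rows, each a list of 4 numbers: the shift along the world's x, y, z in cm, then the turn about the world's z in degrees. A call has 1 to 10 rows; each row is the pose to reach, as a shift and turn from the pose commanded when the call began; what a row does not reach only later rows make up. A row lasts 1/8 s, in which the tool goes at most 62.5 mm and 10.7 degrees, less where a joint would pass 70% of its speed; a pose out of reach is approached as far as the arm can. A call with a gripper value outside its range is refused whole. "hand" is the finger opening in cm, from 0 to 9.18, set as the call begins (left out, the last holds). The fingers move at their own pace and stop on an object; "newtons" is the grip in N (left out, the last holds). Time passes only in rows, so rows that repeat a pose let the fingers close. It gives the time, the measured TCP pose, the force, the opening and the grip force at its end, in the units of the state.
- r.read_state(): the state, without advancing time (a new reading comes with each control period).
- r.get_image(name): name is "scene" or "top" or "wrist"; returns a dict with "pixels" (420x560x3 uint8, red, green, blue), "vertical_fov" (degrees; the focal length in pixels is half the picture's height over the tangent of half this angle, whatever the lens; pixels are square), "cx", "cy" (the principal point, pixels), "xyz" and "rotation" of the camera in the world; the wrist camera has in their place "T_tool_cam" (4x4, takes a point from camera to tool coordinates, whose origin is the TCP and whose axes are the flange's). Camera axes: x right, y down, z forward; pixel columns grow to the right and rows downward; lengths in m; the calibration is good to about 2 mm. A picture is of the moment at which its call begins: read the wrist's pose just before it. There is no depth.
- r.hand_in(): hands the job in; it is judged then, once.
The state is a dict: "clock": time; "joints": joint angles; "joint_vel": joint speeds; "effort": joint torques, N m; "ee_pos": TCP position; "eef_rot": TCP orientation; "force": force on the tool from outside, world axes, zero at the start; "wrist_torque": the same for the moment, N m; "gripper_width": finger opening in m; "grip_force": force on a finger pad.
Only numpy, scipy, OpenCV 4.12 (cv2) and the standard library are available. Lean on these libraries where they do the work, as an engineer would, in place of code of your own. Each camera call takes 0.05 s, during which the arm holds its last target. There are 200 camera calls.

## Task

Start the blasting cabinet from the low beige control box with the off-white top: first press the blue dust-extraction button all the way down and let it come back up, then press the green blasting button all the way down and let it come back up. Press one button at a time, and do not press the red or the yellow button.

Things in the scene. Friction and masses are not known exactly. Their poses are not given: they have to be found in the camera images.
- blue_top (a point): centre of the top of the blue push button (dust extraction): round cap 36 mm across in a black collar 52 mm across. Released, this point is 74 mm above the bench, 12 mm above the collar; z up. It springs straight down 8 mm (1.5 N to start, 5 N at the bottom) and rises by itself when let go. The four buttons stand in a row, 80 mm apart, in any order, on a fixed beige box 360 x 130 mm, 50 mm high.
- green_top (a point): centre of the top of the green push button (blasting): round cap 36 mm across in a black collar 52 mm across. Released, this point is 74 mm above the bench, 12 mm above the collar; z up. It springs straight down 8 mm (1.5 N to start, 5 N at the bottom) and rises by itself when let go. The four buttons stand in a row, 80 mm apart, in any order, on a fixed beige box 360 x 130 mm, 50 mm high.
- red_top (a point): centre of the top of the red push button (stop; not to be pressed): round cap 36 mm across in a black collar 52 mm across. Released, this point is 74 mm above the bench, 12 mm above the collar; z up. It springs straight down 8 mm (1.5 N to start, 5 N at the bottom) and rises by itself when let go. The four buttons stand in a row, 80 mm apart, in any order, on a fixed beige box 360 x 130 mm, 50 mm high.
- yellow_top (a point): centre of the top of the yellow push button (cabinet lamp; not to be pressed): round cap 36 mm across in a black collar 52 mm across. Released, this point is 74 mm above the bench, 12 mm above the collar; z up. It springs straight down 8 mm (1.5 N to start, 5 N at the bottom) and rises by itself when let go. The four buttons stand in a row, 80 mm apart, in any order, on a fixed beige box 360 x 130 mm, 50 mm high.

How it is judged (in metres and radians):
On the way, in this order (a step that is already met when the one before it is completed fails the run):
1. the blue button is pressed down (more than 5.5 of its 8 mm) for 0.1 s while green is up (distance of blue_top from where it was at the start of the episode above 0.0055 m and distance of green_top from where it was at the start of the episode below 0.003 m), for 0.1 s.
2. the blue button is back up (within 3 mm), green still up (distance of each of blue_top, green_top from where it was at the start of the episode below 0.003 m), for 0.1 s.
3. the green button is pressed down (more than 5.5 of its 8 mm) for 0.1 s while blue is up (distance of green_top from where it was at the start of the episode above 0.0055 m and distance of blue_top from where it was at the start of the episode below 0.003 m), for 0.1 s.
At the end, for the whole second after the job is handed in: after blue and then green have been pressed, all four buttons are up again, each within 3 mm of its released height (all of step 2 and distance of each of red_top, yellow_top from where it was at the start of the episode below 0.003 m); the robot touches nothing.
It fails at once if the red button is pressed (more than 3 mm down) (distance of red_top from where it was at the start of the episode above 0.003 m).
It fails at once if the yellow button is pressed (more than 3 mm down) (distance of yellow_top from where it was at the start of the episode above 0.003 m).
It fails at once if blue and green are pressed together (both more than 3 mm down) (distance of each of blue_top, green_top from where it was at the start of the episode above 0.003 m).
It also fails if it takes over 38 s, if anything falls off the work surface, if the arm or the gripper's body presses on something with over 40 N, if the wrist force passes 120 N, or if a joint passes its speed limit or range.

## Working session

There is one attempt and no reset: what is moved stays moved. The work goes in short steps, Python scripts to look and compute and a tool call to move; the robot and the scene stay as the last step left them, time stands still between calls to the robot, and variables do not carry over. Pictures are saved under pics/ and viewed, at most 10 in all, crops included, and the job is handed in when it is done.

Besides the shell and the picture viewer there is one more tool, called as name(argument=value, ...) on one line, values as JSON. jog_arm: Moves the arm, as the interface text tells. Its arguments: {"type":"object","properties":{"plan":{"type":"array","items":{"type":"array","items":{"type":"number"}}},"hand":{"type":"number"},"newtons":{"type":"number"}},"required":["plan"]}

```bash
mkdir -p pics
cat > h.py <<'E'
import numpy as np, cv2
from workcell import r
def cast(im,u,v,z):
    p=im["pixels"]; f=p.shape[0]/2/np.tan(np.radians(im["vertical_fov"]/2))
    R=np.array(im["rotation"]);c=np.array(im["xyz"])
    d=R@np.array([(u-im["cx"])/f,(v-im["cy"])/f,1]); return c+d*(z-c[2])/d[2]
def blobs(im,z=.074):
    hsv=cv2.cvtColor(im["pixels"],cv2.COLOR_RGB2HSV)
    for n,lo,hi in [("red",-8,8),("yellow",20,34),("green",45,85),("blue",98,125)]:
        h=hsv[...,0].astype(int); h=np.where(h>170,h-180,h)
        m=((h>=lo)&(h<=hi)&(hsv[...,1]>120)&(hsv[...,2]>50)).astype(np.uint8)
        k,_,st,ce=cv2.connectedComponentsWithStats(m)
        for i in range(1,k):
            if st[i,4]>60: print(n,st[i],ce[i].round(1),cast(im,*ce[i],z).round(4))
E
python3 - <<'E'
from h import *
for n in("top","scene"):
    im=r.get_image(n); cv2.imwrite(f"pics/{n}.png",im["pixels"][...,::-1]); print(n,im["xyz"]); blobs(im)
print(r.read_state()["clock"])
E
```

```text
top [0.45405185 0.05038052 0.84651985]
red [350 205  23  24 424] [360.9 216.4] [ 0.5703 -0.0723  0.074 ]
yellow [254 236  23  23 424] [265.4 247.2] [0.5257 0.0805 0.074 ]
green [  44   70   70   66 3662] [ 78.6 103.2] [0.7741 0.3864 0.074 ]
green [396 190  24  23 418] [407.8 201.3] [ 0.5927 -0.1484  0.074 ]
blue [ 524  156   36   94 2690] [544.4 204.5] [ 0.5814 -0.365   0.074 ]
blue [302 221  23  23 415] [313.4 231.9] [0.5478 0.0041 0.074 ]
scene [0.92959742 0.22618114 0.72627727]
red [202 199  21  20 308] [212.  208.4] [ 0.5737 -0.0697  0.074 ]
yellow [289 212  21  19 318] [298.9 220.8] [0.5292 0.0826 0.074 ]
green [160 194  20  18 279] [169.6 202.3] [ 0.5958 -0.1461  0.074 ]
green [397 404  62  16 670] [426.5 413.2] [0.7411 0.3702 0.074 ]
blue [  13  128   97   79 3850] [ 61.9 166.4] [ 0.6153 -0.3796  0.074 ]
blue [246 206  19  18 279] [254.9 214.1] [0.5508 0.0056 0.074 ]
blue [  0 410  22  10  97] [  9.3 415.1] [ 0.9932 -0.1448  0.074 ]
0.1
```

View pics/top.png

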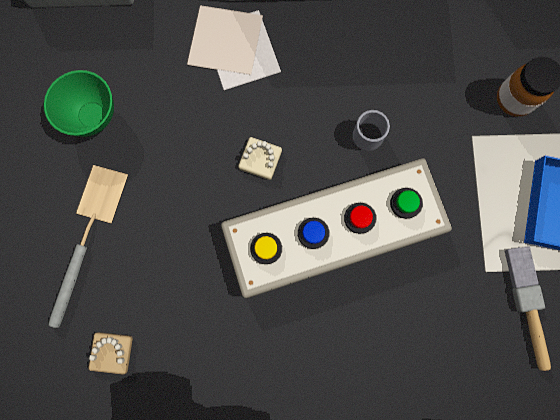

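View pics/scene.png

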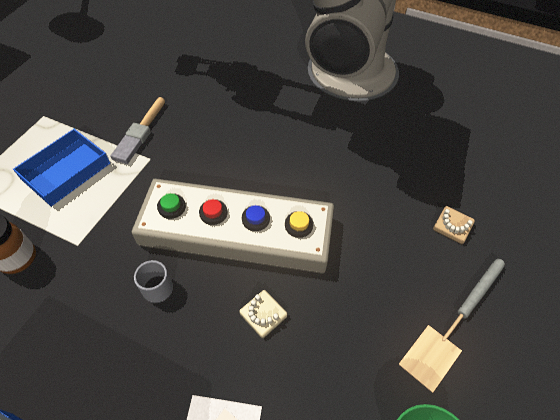

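The top view shows the box with the row yellow (265,247), blue (313,232), red (361,216) and green (408,201). The scene view shows the same order. The two views agree within 3 mm and the spacing comes out at about 80 mm. So blue is at about (0.549, 0.005) and green at about (0.594, -0.147). I'll close the fingers and move above blue.

jog_arm(plan=[[20,25,0,0],[42,51.4,0,0],[42,51.4,0,0],[42,51.4,0,0],[42,51.4,0,0],[42,51.4,0,0],[42,51.4,0,0],[42,51.4,0,0],[42,51.4,0,0],[42,51.4,0,0]], hand=0)

```text
clock: 1.35
ee_pos: [0.5252, -0.0231, 0.2485]
eef_rot: [[0.969, 0.245, -0.0], [0.245, -0.969, -0.0], [-0.0, 0.0, -1.0]]
force: [0.8, -0.8, 1.2]
gripper_width: 0.0007
grip_force: 0.0
```

jog_arm(plan=[[0,0,0,0],[0,0,0,0]])

```text
clock: 1.6
ee_pos: [0.5237, -0.025, 0.2482]
eef_rot: [[0.969, 0.246, -0.002], [0.246, -0.969, -0.0], [-0.002, -0.0, -1.0]]
force: [0.3, 0.1, -0.3]
gripper_width: 0.0007
grip_force: 0.0
```

Run:
```python
from h import *
s=r.read_state(); im=r.get_image("wrist")
T=np.eye(4);T[:3,:3]=s["eef_rot"];T[:3,3]=s["ee_pos"];C=T@np.array(im["T_tool_cam"])
im["xyz"]=C[:3,3];im["rotation"]=C[:3,:3]
print(s["ee_pos"],s["clock"]);blobs(im)
```

```text
[ 0.52368513 -0.02499408  0.24815341] 1.6
red [316 143  35  36 991] [333.2 160.3] [ 0.5707 -0.0734  0.074 ]
yellow [ 164  148   36   36 1021] [181.2 165.7] [0.5269 0.0769 0.074 ]
yellow [283 251   5  53 186] [285.3 278.3] [ 0.4285 -0.0596  0.074 ]
yellow [268 258   5  46 151] [269.8 281.2] [ 0.4206 -0.0433  0.074 ]
yellow [  81  313  318   10 1982] [266.1 318.7] [ 0.3714 -0.051   0.074 ]
green [ 391  140   38   36 1034] [410.1 157.3] [ 0.593  -0.1489  0.074 ]
blue [240 146  35  35 958] [257.  163.1] [0.5487 0.0018 0.074 ]
blue [518 185  42  54 905] [547.1 216. ] [ 0.5701 -0.3149  0.074 ]
```

jog_arm(plan=[[2.5,2.8,0,0],[2.5,2.8,-5,0],[2.5,2.8,-10,0],[2.5,2.8,-13.3,0],[2.5,2.8,-13.3,0],[2.5,2.8,-13.3,0],[2.5,2.8,-13.3,0]])

```text
clock: 2.52
ee_pos: [0.5502, 0.0025, 0.1177]
eef_rot: [[0.97, 0.245, 0.003], [0.245, -0.97, -0.001], [0.003, 0.001, -1.0]]
force: [0.0, 0.2, 1.2]
gripper_width: 0.0005
grip_force: 0.0
```

jog_arm(plan=[[0,0,-1.5,0],[0,0,-2.5,0],[0,0,-3.0,0],[0,0,-3.0,0],[0,0,-3.0,0],[0,0,-3.0,0]])

```text
clock: 3.28
ee_pos: [0.5495, 0.003, 0.0879]
eef_rot: [[0.969, 0.246, 0.002], [0.246, -0.969, -0.001], [0.001, 0.001, -1.0]]
force: [-5.9, 0.3, 22.2]
gripper_width: 0.0006
grip_force: 11.0
```

Blue has bottomed out at 22 N. I'll lift, wait for it to come back up, then go above green.

jog_arm(plan=[[0,0,3,0],[0,0,6,0],[0,0,6,0],[2,-6,6,0],[4,-12,6,0],[4.5,-15.1,6,0],[4.5,-15.1,6,0],[4.5,-15.1,3,0],[4.5,-15.1,3,0],[4.5,-15.1,3,0]])

```text
clock: 4.53
ee_pos: [0.5943, -0.1471, 0.116]
eef_rot: [[0.969, 0.246, -0.0], [0.246, -0.969, 0.0], [-0.0, -0.0, -1.0]]
force: [0.0, -0.5, -0.0]
gripper_width: 0.0005
grip_force: 0.0
```

Run:
```python
from h import *
im=r.get_image("scene"); blobs(im); cv2.imwrite("pics/s2.png",im["pixels"][100:300,50:400,::-1])
```

```text
red [202 199  21  20 312] [212.2 208.6] [ 0.5739 -0.0693  0.074 ]
yellow [289 212  21  19 317] [298.9 220.8] [0.5292 0.0826 0.074 ]
green [160 195  20  17 226] [170.3 204. ] [ 0.5985 -0.1428  0.074 ]
green [397 404  62  16 670] [426.5 413.2] [0.7411 0.3702 0.074 ]
blue [  13  128   85   78 3540] [ 58.7 166.9] [ 0.6191 -0.3841  0.074 ]
blue [246 206  19  18 286] [255.1 214.3] [0.5509 0.0061 0.074 ]
blue [  0 410  22  10  96] [  9.2 415.1] [ 0.9932 -0.1449  0.074 ]
```

View pics/s2.png

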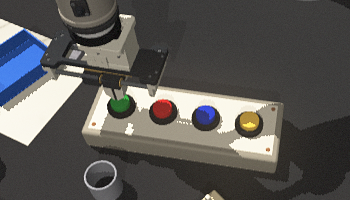

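The crop shows the fingertips just above green (120,103), and blue (206,117) is back up at its original pixel position. Next I press green and lift.

jog_arm(plan=[[0,0,-1.5,0],[0,0,-2.5,0],[0,0,-3.0,0],[0,0,-3.0,0],[0,0,-3.0,0],[0,0,-3.0,0]])

```text
clock: 5.32
ee_pos: [0.5945, -0.1478, 0.088]
eef_rot: [[0.969, 0.245, 0.001], [0.245, -0.969, -0.0], [0.001, 0.001, -1.0]]
force: [-5.5, 3.0, 17.1]
gripper_width: -0.0001
grip_force: 8.9
```

jog_arm(plan=[[0,0,3,0],[0,0,8,0],[0,0,12,0],[0,0,12,0],[0,0,12,0],[0,0,12,0],[0,0,12,0],[0,0,12,0]])

```text
clock: 6.32
ee_pos: [0.5941, -0.1479, 0.2051]
eef_rot: [[0.969, 0.245, -0.001], [0.245, -0.969, 0.0], [-0.001, -0.001, -1.0]]
force: [0.2, 0.8, 1.4]
gripper_width: 0.0006
grip_force: 0.0
```

Run:
```python
from h import *
blobs(r.get_image("scene"))
```

```text
red [202 199  21  20 313] [212.  208.5] [ 0.5739 -0.0696  0.074 ]
yellow [289 212  21  19 320] [298.8 220.8] [0.5292 0.0823 0.074 ]
green [160 194  20  18 284] [169.5 202.2] [ 0.5957 -0.1463  0.074 ]
green [397 404  62  16 671] [426.5 413.2] [0.7411 0.3702 0.074 ]
blue [  13  131   97   76 3783] [ 61.5 166.9] [ 0.6166 -0.3793  0.074 ]
blue [246 206  19  18 285] [255.  214.2] [0.5509 0.0059 0.074 ]
blue [  0 410  22  10  96] [  9.3 415.1] [ 0.9932 -0.1448  0.074 ]
```

```bash
python3 -c "
from workcell import r
print(r.hand_in())"
```

```text
the job is handed in; nothing more can be done
None
```

I pressed blue and then green to the bottom and let each come back up; all four buttons looked up in the last image, the arm is clear of them, and the job is handed in (no verdict was returned).

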